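Measure the paint film at two dots on a cross-slide gauge

ROBOT

A 7-joint arm with a two-finger parallel gripper is mounted at the origin on a cart in front of the work surface, level with it; the furniture and walls round the work are solid. World frame = base frame: x ahead of the robot, y to its left, z up, the work surface at z = 0. Lengths are in m, angles in degrees, forces in N, time in s.
With the tool pointing down it reaches from about 0.425 to 0.875 m from the base axis. Payload 4.7 kg.
Tool frame: the origin (TCP) lies between the finger pads; the fingertips stand 8 mm ahead of it and the grasp point (between the pads) lies 11 mm behind it; z points along the fingers, y is the line along which they close (so a half turn about z gives the same grasp; the last joint's range is limited). The gripper opens to 87 mm and grips with 3 to 60 N. Pads are 19 mm wide; open, the fingers measure 117 mm over their backs; the gripper's body (75 mm by 190 mm) begins 51 mm behind the grasp point.
Start: joints at [-71.958, 18.392, -4.016, 83.108, 1.295, 78.541, -3.26], TCP at [0.193, 0.621, 0.231] pointing down, gripper open.
Joint ranges: [-163.93, 163.93], [-17.29, 119.83], [-79.2, 71.16], [3.27, 140.29], [-89.18, 269.18], [5.43, 117.66], [-154.24, 154.24]. Speed limits (degrees/s): [147.25, 147.25, 180, 180, 180, 180, 180].

INTERFACE

Orientations are given as [roll, pitch, yaw] about the fixed x, y, z axes, in that order (R = Rz(yaw) Ry(pitch) Rx(roll)).
In Python, from cell import env, viewer gives the robot as it stands. The module is installed in compiled form; this text tells all that it offers.
- The arm moves only by the tool arm_command, never from a script. Its argument "series" is a list of rows, each a list of 2 entries, a list of its own where there are three numbers: the shift along the tool's x, y, z in mm, then the turn about the tool's z in rad. A call has exactly 5 rows; each row is the pose to reach, as a shift and turn from the pose commanded when the call began, along the tool's axes at that moment; what a row does not reach only later rows make up. A row lasts 1/10 s, in which the tool goes at most 50 mm and 8.59 degrees, less where a joint would pass 70% of its speed; a pose out of reach is approached as far as the arm can. A call with a gripper value outside its range is refused whole. "grip" is the gripper command: -1 is fully open, 1 is shut, values between are in proportion, set as the call begins (left out, the last holds). The fingers move at their own pace and stop on an object; "grip_force" is the grip in N (left out, the last holds). Time passes only in rows, so rows that repeat a pose let the fingers close, or fill a call up. It gives the time, the measured TCP pose, the force, the opening and the grip force at its end, in the units of the state.
- env.get_obs(): the state, without advancing time (a new reading comes with each control period).
- viewer.read_camera(name): name is "scene" or "top"; returns (picture, depth): 420x560x3 uint8, blue, green, red; 420x560 float32, m along the optical axis (not along the pixel's ray), 0 where there is no reading.
- viewer.calibration(name): a dict with "K" (3x3 intrinsics, pixels), "dist" ([k1, k2, p1, p2, k3] as OpenCV has them; the pictures are not rectified), "T" (4x4, takes a point from camera to world coordinates). Camera axes: x right, y up, looking along -z (the intrinsics and any distortion apply to the point x, -y, -z); pixel columns grow to the right and rows downward; lengths in m; the calibration is good to about 2 mm. A picture is of the moment at which its call begins. calibration takes no time and is no camera call.
- env.sign_off(): hands the job in; it is judged then, once.
The state is a dict: "time_s": time; "qpos": joint angles; "joint_velocities": joint speeds; "effort": joint torques, N m; "tool_pos": TCP position; "tool_rot": TCP orientation; "force": force on the tool from outside, world axes, zero at the start; "wrist_torque": the same for the moment, N m; "grip_width": finger opening in m; "grasp_force": force on a finger pad.
Only numpy, scipy, OpenCV 4.12 (cv2) and the standard library are available. Lean on these libraries where they do the work, as an engineer would, in place of code of your own. Each camera call takes 0.05 s, during which the arm holds its last target. There are 200 camera calls.

TASK

Check the paint film on the round test specimen with the gauge: slide the carriage by its orange post until the red dot is under the probe, then press the probe's blue cap down until its tip rests firmly on the dot (about 10 N of push for about half a second, gently, so that the paint is not dented) and let it rise; then do the same for the blue dot and leave the blue dot under the raised probe. Press nowhere but on these two dots, never slide the specimen while the tip is down on it, and leave the jars, bottles and cup round about where they stand.

Things in the scene. Friction and masses are not known exactly. Their poses are not given: they have to be found in the camera images.
- gauge: film-thickness gauge stand, fixed, turned so that its front (operator's side) faces the robot's right. Origin on the table top under the probe's axis; x runs from the operator's side to the back, roughly the robot's left (+y), y left, z up. Grey deck (x -105 to +110 mm, y +-102 mm, top z 40 mm) on four legs carries a cross slide; column (36x50 mm, centre x +88 mm) at the back.
- overhang_edge (a point): middle of the lower front edge of the white instrument arm that the column carries. In the gauge's frame: x -78 to +106 mm, y +-40 mm, z 218 to 250 mm. It overhangs the orange post, so a gripper cannot come down on the post upright: lean its top towards the operator's side (gauge -x) by 35 to 40 degrees.
- probe_axis (a point): point on the vertical axis of the probe, 80 mm above the table, fixed to the gauge. The probe passes through the arm: blue cap on top, 26 mm across, top 290 mm above the table when up; sleeve 18 mm across; brass tip 3 mm across, its end 110 mm above the table when up
- knob (a point): point on the axis of the carriage's orange grip post, 108 mm above the table, a good height to grip. Post: upright cylinder 16 mm across, z 74 mm (top of the black tongue it stands on) to 128 mm. Moving it moves carriage, cup and specimen in the gauge's x and y; each slide drags with about 2.5 N and stays where it is left.
- cup_centre (a point): centre of the dark cup (72 mm across) on the carriage, 80 mm above the table, 75 mm behind the post. Clamped in it is the specimen, a round grey painted disc 62 mm across with three dots, 18 mm from its centre, turned any way from run to run. Its thickness is not reported: its top lies anywhere between 92 and 101 mm above the table.
- dot_red (a point): centre of the red dot (10 mm across) in plan: this point lies 80 mm above the table inside the cup, straight under the dot
- dot_blue (a point): the same point for the blue dot
- dot_yellow (a point): the same point for the yellow dot (not to be measured)
- saddle (a joint): left-right slide, m, grows towards the gauge's +y, -0.024 to 0.024
- carriage (a joint): in-out slide, m, grows towards the gauge's +x, -0.024 to 0.024; it rides on the saddle and carries the post, cup and specimen
- probe (a joint): how far the probe is pushed down from its rest, m, 0 to 0.030. A weak spring (about 1 N to start, 2 N at the end) lifts it when the cap is let go. The tip meets the specimen after 9 to 18 mm, depending on the unreported thickness.
- tip (a joint): how far the tip's measuring spring is compressed, m, 0 until the tip meets the specimen, at most 0.014. It gives 1.5 N on meeting and 1.5 N more for each mm. A reading is taken from 2.5 mm (about 7 N on the cap); more than 9 mm (about 16 N on the cap) dents the paint.
- paint_red: bystander: red 60 ml paint bottle with white nozzle, 36x39x96 mm, origin at the centre of its underside
- paint_white: bystander: white 60 ml paint bottle with black nozzle, 36x39x102 mm, origin at the centre of its underside
- blue_jar: bystander: small glass jar with grey screw lid, blue paint inside, standing on the rear left corner of the gauge's deck, 34x34x52 mm, origin at the centre of its underside
- mix_cup: bystander: white mixing cup, 60x60x42 mm, origin at the centre of its underside
- clear_jar: bystander: small empty glass jar with grey screw lid, 34x34x52 mm, origin at the centre of its underside

How it is judged (in metres and radians):
On the way, in this order (a step that is already met when the one before it is completed fails the run):
1. the tip is pressed firmly on the red dot (horizontal distance between dot_red and probe_axis below 0.0035 m and value of joint tip above 0.0025 m), for 0.3 s.
2. the probe is let up again (value of joint probe below 0.002 m), for 0.1 s.
3. the tip is pressed firmly on the blue dot (horizontal distance between dot_blue and probe_axis below 0.0035 m and value of joint tip above 0.0025 m), for 0.3 s.
At the end, for the whole second after the job is handed in: The blue dot's centre is within 3.5 mm of the probe axis in plan, the probe is up (pushed down less than 2 mm, tip spring uncompressed), and both slides are at rest (horizontal distance between dot_blue and probe_axis below 0.0035 m and value of joint probe below 0.002 m and value of joint tip below 0.0007 m and not (velocity of joint saddle above 0.005 m/s or velocity of joint saddle below -0.005 m/s) and not (velocity of joint carriage above 0.005 m/s or velocity of joint carriage below -0.005 m/s)); the robot touches nothing.
It fails at once if the paint is dented: the tip's spring is compressed by more than 9 mm (value of joint tip above 0.009 m).
It fails at once if the tip is pressed on a place other than the red or blue dot (more than 6 mm from both centres) (value of joint tip above 0.0015 m and horizontal distance between each of dot_red, dot_blue and probe_axis above 0.006 m).
It fails at once if the specimen is slid (faster than 8 mm/s) while the tip is down on it (value of joint tip above 0.0015 m and ((velocity of joint saddle above 0.008 m/s or velocity of joint saddle below -0.008 m/s) or (velocity of joint carriage above 0.008 m/s or velocity of joint carriage below -0.008 m/s))).
It fails at once if a bystander (bottle, jar or cup) is shifted by more than 20 mm (distance of any of paint_red, paint_white, blue_jar, mix_cup, clear_jar from where it was at the start of the episode above 0.02 m).
It also fails if it takes over 67 s, if anything falls off the work surface, if the arm or the gripper's body presses on something with over 40 N, if the wrist force passes 120 N, or if a joint passes its speed limit or range.

## Working session

There is one attempt and no reset: what is moved stays moved. The work goes in short steps, Python scripts to look and compute and a tool call to move; the robot and the scene stay as the last step left them, time stands still between calls to the robot, and variables do not carry over. Pictures are saved under pics/ and viewed, at most 10 in all, crops included, and the job is handed in when it is done.

Besides the shell and the picture viewer there is one more tool, called as a command line: name --argument value ..., lists and objects as JSON in quotes. arm_command: Moves the arm, as the interface text tells. Its arguments: {"type":"object","properties":{"series":{"type":"array"},"grip":{"type":"number"},"grip_force":{"type":"number"}},"required":["series"]}

```bash
mkdir -p pics; python3 - <<'E'
from cell import env, viewer
import cv2,numpy as np
o=env.get_obs()
for k in o: print(k,np.round(o[k],3))
for n in("scene","top"):
    p,d=viewer.read_camera(n); cv2.imwrite(f"pics/{n}0.png",p); np.save(f"pics/{n}0.npy",d)
    c=viewer.calibration(n); print(n,np.round(c["K"],1).tolist(),c["dist"],np.round(c["T"],3).tolist())
E
```

```text
time_s 0.0
qpos [-71.955  18.438  -4.015  83.175   1.293  78.54   -3.259]
joint_velocities [ 0.031  0.034  0.019 -0.056  0.052 -0.017  0.091]
effort [ 0.0000e+00 -4.9128e+01 -4.0400e-01 -3.1253e+01 -6.4000e-02  4.4000e-02
  0.0000e+00]
tool_pos [0.192 0.62  0.229]
tool_rot [-1.79893e+02  4.00000e-03  1.62765e+02]
force [0.083 0.08  0.399]
wrist_torque [-0.025  0.012  0.003]
grasp_force 0.0
grip_width 0.087
scene [[413.3, 0.0, 286.5], [0.0, 413.3, 207.0], [0.0, 0.0, 1.0]] [-0.00841059  0.          0.          0.          0.        ] [[-0.769, 0.27, -0.579, 0.11], [-0.638, -0.356, 0.683, 0.437], [-0.022, 0.895, 0.446, 0.506], [0.0, 0.0, 0.0, 1.0]]
top [[393.1, 0.0, 282.7], [0.0, 393.1, 218.3], [0.0, 0.0, 1.0]] [-0.00508092  0.          0.          0.          0.        ] [[-0.24, 0.902, -0.358, 0.29], [-0.971, -0.221, 0.093, -0.069], [0.004, 0.37, 0.929, 1.016], [0.0, 0.0, 0.0, 1.0]]
```

View pictures.

View pics/scene0.png

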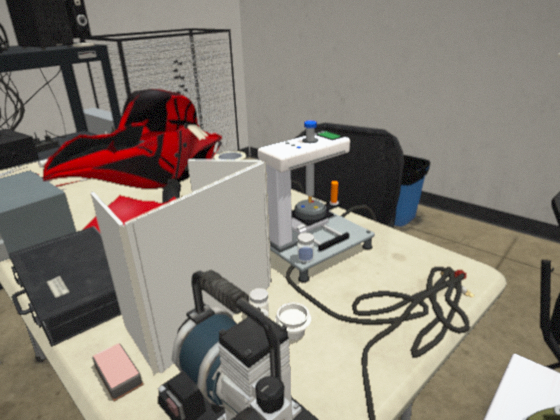

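View pics/top0.png

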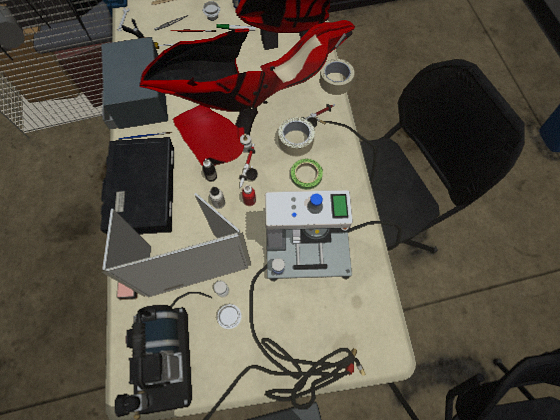

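```bash
cat > h.py <<'E'
import numpy as np,cv2
from cell import env,viewer
def proj(n,P):
    c=viewer.calibration(n);T=np.linalg.inv(c["T"]);P=np.atleast_2d(P)
    q=(T[:3,:3]@P.T).T+T[:3,3]; q=q*[1,-1,-1]
    return cv2.projectPoints(q,np.zeros(3),np.zeros(3),np.array(c["K"]),np.array(c["dist"]))[0][:,0]
def at_z(n,uv,z):
    c=viewer.calibration(n);T=np.array(c["T"])
    u=cv2.undistortPoints(np.array(uv,float).reshape(-1,1,2),np.array(c["K"]),np.array(c["dist"]))[:,0]
    r=np.c_[u[:,0],-u[:,1],-np.ones(len(u))]@T[:3,:3].T; o=T[:3,3]
    z=np.broadcast_to(z,len(u)); return o+r*((z-o[2])/r[:,2])[:,None]
def crop(n,p,box,s,name):
    x0,y0,x1,y1=box; cv2.imwrite(f"pics/{name}.png",cv2.resize(p[y0:y1,x0:x1],None,fx=s,fy=s,interpolation=cv2.INTER_CUBIC))
E
python3 - <<'E'
from h import *
s=cv2.imread("pics/scene0.png");t=cv2.imread("pics/top0.png")
a=cv2.resize(s[115:275,255:385],None,fx=3.6,fy=3.6,interpolation=cv2.INTER_CUBIC)
b=cv2.resize(t[185:285,255:365],None,fx=3,fy=3.6,interpolation=cv2.INTER_CUBIC)
im=np.zeros((576,800,3),np.uint8); im[:a.shape[0],:a.shape[1]]=a; im[:b.shape[0],468:468+b.shape[1]]=b[:,:332]
cv2.imwrite("pics/c1.png",im)
for k,m in(("cap",lambda h:(h[...,0]>105)&(h[...,0]<130)&(h[...,1]>150)),("or",lambda h:(h[...,0]>5)&(h[...,0]<18)&(h[...,1]>180)&(h[...,2]>100))):
  for n,i in(("scene",s),("top",t)):
    M=m(cv2.cvtColor(i,cv2.COLOR_BGR2HSV)).astype(np.uint8)
    _,_,st,ce=cv2.connectedComponentsWithStats(M)
    for x,c in zip(st[1:],ce[1:]):
        if x[4]>12: print(k,n,x,c.round(1))
E
```

```text
cap scene [305 121  12   7  75] [310.4 124. ]
cap scene [405 205  10   4  13] [409.6 206.1]
cap top [542 120  15   9  31] [550.2 123.9]
cap top [124 134  31   4  36] [138.6 135.6]
cap top [311 194  11  11 105] [316. 199.]
or scene [331 180   8  22 140] [333.9 190.5]
```

View pics/c1.png

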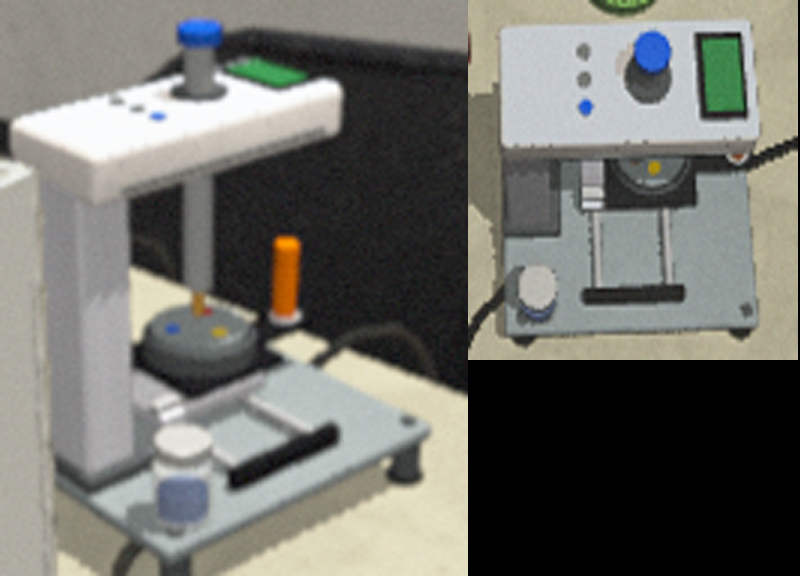

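```bash
python3 - <<'E'
from h import *
f=lambda u,v:(255+u/3.6,115+v/3.6)
g=lambda u,v:(255+(u-468)/3.0,185+v/3.6)
print("cap scene/top",at_z("scene",[f(200,27)],.288),at_z("top",[g(653,50)],.290))
for n,c in(("blue",(173,328)),("yellow",(220,332)),("red",(207,312)),("tip?",(198,308))): print(n,at_z("scene",[f(*c)]*2,[.092,.101]).round(4).tolist())
print("yellow top",at_z("top",[g(655,167)]*2,[.092,.101]).round(4).tolist())
print("disc rim",at_z("scene",[f(145,333),f(255,333),f(200,308),f(200,362)],.0965).round(4).tolist())
print("post",at_z("scene",[f(287,241),f(286,316),f(286,278)],[.128,.076,.102]).round(4).tolist())
print("arm edge top",at_z("top",[g(502,140),g(757,138),g(502,25),g(750,22)],[.25]*4).round(4).tolist())
print("arm front scene",at_z("scene",[f(340,92),f(92,170),f(15,125)],[.25]*3).round(4).tolist())
print("deck",at_z("top",[g(503,333),g(758,328)],[.04]*2).round(4).tolist())
E
```

```text
cap scene/top [[ 0.59685118 -0.21784348  0.288     ]] [[ 0.59459443 -0.21868591  0.29      ]]
blue [[0.6209, -0.2231, 0.092], [0.6098, -0.2087, 0.101]]
yellow [[0.5942, -0.2363, 0.092], [0.5837, -0.2216, 0.101]]
red [[0.6176, -0.2544, 0.092], [0.6066, -0.2394, 0.101]]
tip? [[0.6257, -0.2557, 0.092], [0.6145, -0.2406, 0.101]]
yellow top [[0.5915, -0.237, 0.092], [0.5885, -0.2353, 0.101]]
disc rim [[0.6248, -0.2, 0.0965], [0.571, -0.2408, 0.0965], [0.6191, -0.2489, 0.0965], [0.575, -0.1897, 0.0965]]
post [[0.595, -0.3101, 0.128], [0.5922, -0.3075, 0.076], [0.5946, -0.3098, 0.102]]
arm edge top [[0.5812, -0.1094, 0.25], [0.5402, -0.2821, 0.25], [0.653, -0.126, 0.25], [0.6125, -0.2998, 0.25]]
arm front scene [[0.5338, -0.2655, 0.25], [0.5651, -0.0863, 0.25], [0.6436, -0.1146, 0.25]]
deck [[0.52, -0.0888, 0.04], [0.4721, -0.2981, 0.04]]
```

arm_command --series '[[[0,0,-50],0],[[0,0,-100],0],[[0,0,-150],0],[[0,0,-200],0],[[0,0,-250],0]]'

```text
time_s: 0.6
tool_pos: [0.1925, 0.6202, 0.4824]
tool_rot: [-180.0, 0.0, 162.8]
force: [-0.2, 1.9, -0.2]
grip_width: 0.0872
grasp_force: 0.0
```

arm_command --series '[[[0,0,-50],0],[[0,0,-100],0],[[0,0,-150],0],[[0,0,-200],0],[[0,0,-250],0]]'

```text
time_s: 1.1
tool_pos: [0.1835, 0.5922, 0.5951]
tool_rot: [176.5, -0.0, 162.8]
force: [-0.5, 0.7, -0.6]
grip_width: 0.0866
grasp_force: 0.0
```

```bash
python3 -c "
from h import *
o=env.get_obs()
for k in('time_s','qpos','tool_pos','tool_rot'): print(k,np.round(o[k],3))"
```

```text
time_s 1.1
qpos [-8.21600e+01  1.98250e+01  1.26080e+01  3.94500e+01 -4.96100e+00
  1.17599e+02 -5.10000e-02]
tool_pos [0.183 0.592 0.595]
tool_rot [ 1.76527e+02 -6.00000e-03  1.62792e+02]
```

arm_command --series '[[[0,0,-50],0],[[0,0,-100],0],[[0,0,-150],0],[[0,0,-200],0],[[0,0,-250],0]]'

```text
time_s: 1.6
tool_pos: [0.1717, 0.5534, 0.6374]
tool_rot: [173.0, -0.0, 162.8]
force: [-0.8, -1.0, 0.6]
grip_width: 0.0867
grasp_force: 0.0
```

```bash
python3 -c "
from h import *
o=env.get_obs()
for k in('time_s','qpos','tool_pos','tool_rot'): print(k,np.round(o[k],3))"
```

```text
time_s 1.6
qpos [-8.56990e+01  1.39680e+01  1.58920e+01  4.18710e+01 -4.60000e+00
  1.17593e+02 -9.80000e-02]
tool_pos [0.172 0.553 0.637]
tool_rot [ 1.73005e+02 -8.00000e-03  1.62771e+02]
```

arm_command --series '[[[0,0,-500],0],[[0,0,-500],0],[[0,0,-500],0],[[0,0,-500],0],[[0,0,-500],0]]'

```text
time_s: 2.1
tool_pos: [0.1566, 0.5043, 0.6776]
tool_rot: [169.3, -0.0, 162.8]
force: [-0.4, -0.3, -0.0]
grip_width: 0.087
grasp_force: 0.0
```

```bash
python3 -c "
from h import *
o=env.get_obs()
for k in('time_s','qpos','tool_pos','tool_rot'): print(k,np.round(o[k],3))"
```

```text
time_s 2.1
qpos [-96.866   7.064  26.573  45.347  -4.005 117.602  -0.186]
tool_pos [0.157 0.504 0.678]
tool_rot [ 1.69342e+02 -2.50000e-02  1.62767e+02]
```

arm_command --series '[[[0,100,-500],0],[[0,100,-500],0],[[0,100,-500],0],[[0,100,-500],0],[[0,100,-500],0]]'

```text
time_s: 2.6
tool_pos: [0.1527, 0.4918, 0.7092]
tool_rot: [165.7, -0.0, 162.8]
force: [-0.9, -0.2, 0.7]
grip_width: 0.087
grasp_force: 0.0
```

arm_command --series '[[[0,150,-500],0],[[0,150,-500],0],[[0,150,-500],0],[[0,150,-500],0],[[0,150,-500],0]]'

```text
time_s: 3.1
tool_pos: [0.1515, 0.4873, 0.7398]
tool_rot: [162.0, -0.0, 162.8]
force: [-0.4, -0.4, 0.2]
grip_width: 0.0871
grasp_force: 0.0
```

```bash
python3 -c "
from h import *
o=env.get_obs()
for k in('time_s','qpos','tool_pos','tool_rot'): print(k,np.round(o[k],3))"
```

```text
time_s 3.1
qpos [-106.902    4.681   36.773   40.575   -3.92   117.603   -0.269]
tool_pos [0.151 0.487 0.74 ]
tool_rot [ 1.62000e+02 -2.40000e-02  1.62768e+02]
```

arm_command --series '[[[0,200,-500],0],[[0,200,-500],0],[[0,200,-500],0],[[0,200,-500],0],[[0,200,-500],0]]'

```text
time_s: 3.6
tool_pos: [0.1517, 0.4872, 0.7693]
tool_rot: [158.4, -0.0, 162.8]
force: [0.7, -0.8, -0.1]
grip_width: 0.0869
grasp_force: 0.0
```

arm_command --series '[[[0,230,-500],0],[[0,230,-500],0],[[0,230,-500],0],[[0,230,-500],0],[[0,230,-500],0]]'

```text
time_s: 4.1
tool_pos: [0.1507, 0.4836, 0.7984]
tool_rot: [154.8, -0.1, 162.8]
force: [0.4, 0.5, -0.1]
grip_width: 0.0868
grasp_force: 0.0
```

arm_command --series '[[[0,260,-500],0],[[0,260,-500],0],[[0,260,-500],0],[[0,260,-500],0],[[0,260,-500],0]]'

```text
time_s: 4.6
tool_pos: [0.1489, 0.4771, 0.8267]
tool_rot: [151.3, -0.1, 162.8]
force: [0.4, -0.2, 0.6]
grip_width: 0.0869
grasp_force: 0.0
```

```bash
python3 -c "
from h import *
o=env.get_obs()
for k in('time_s','qpos','tool_pos','tool_rot'): print(k,np.round(o[k],3))"
```

```text
time_s 4.6
qpos [-104.716    4.986   36.199   29.542   -5.228  117.609   -0.225]
tool_pos [0.149 0.477 0.827]
tool_rot [ 1.51291e+02 -6.20000e-02  1.62778e+02]
```

arm_command --series '[[[0,290,-500],0],[[0,290,-500],0],[[0,290,-500],0],[[0,290,-500],0],[[0,290,-500],0]]'

```text
time_s: 5.1
tool_pos: [0.1463, 0.4678, 0.8541]
tool_rot: [147.9, -0.1, 162.8]
force: [-1.0, -0.6, 0.4]
grip_width: 0.0872
grasp_force: 0.0
```

arm_command --series '[[[0,320,-500],0],[[0,320,-500],0],[[0,320,-500],0],[[0,320,-500],0],[[0,320,-500],0]]'

```text
time_s: 5.6
tool_pos: [0.1428, 0.4561, 0.8805]
tool_rot: [144.5, -0.1, 162.8]
force: [-0.3, 0.0, 0.2]
grip_width: 0.0869
grasp_force: 0.0
```

```bash
python3 -c "
from h import *
o=env.get_obs()
for k in('time_s','qpos','tool_pos','tool_rot'): print(k,np.round(o[k],3))"
```

```text
time_s 5.6
qpos [-108.448    4.271   40.939   23.527   -6.059  117.608   -0.245]
tool_pos [0.143 0.456 0.88 ]
tool_rot [ 1.44499e+02 -8.10000e-02  1.62796e+02]
```

```bash
cat >> h.py <<'E'
from scipy.spatial.transform import Rotation as Ro
def st():
    o=env.get_obs(); print("t",round(o["time_s"],2),"q",np.round(o["qpos"],1),"p",np.round(o["tool_pos"],4),"r",np.round(o["tool_rot"],1),"F",np.round(o["force"],1),"g",round(o["grip_width"],4)); return o
def to(*Ps):
    o=env.get_obs();R=Ro.from_euler("xyz",o["tool_rot"],degrees=True).as_matrix()
    print("tool axes in world (cols)\n",R.round(3))
    for P in Ps: print(P,"-> shift",(R.T@(np.array(P)-o["tool_pos"])*1000).round(1))
E
python3 -c "
from h import *
to([.3,.42,.72],[.5,.25,.6],[.6,-.05,.5],[.58,-.42,.4])"
```

```text
tool axes in world (cols)
 [[-0.955  0.242  0.171]
 [ 0.296  0.777  0.555]
 [ 0.001  0.581 -0.814]]
[0.3, 0.42, 0.72] -> shift [-161.   -83.3  137.4]
[0.5, 0.25, 0.6] -> shift [-402.5 -236.8  174.9]
[0.6, -0.05, 0.5] -> shift [-586.9 -504.   106.8]
[0.58, -0.42, 0.4] -> shift [-677.4 -854.5  -20.5]
```

arm_command --series '[[[-32,-17,27],0],[[-64,-33,55],0],[[-97,-50,82],0],[[-129,-67,110],0],[[-161,-83,137],0]]'

```text
time_s: 6.1
tool_pos: [0.2936, 0.4241, 0.7208]
tool_rot: [144.8, -0.0, 163.2]
force: [-1.0, 1.0, 0.2]
grip_width: 0.0871
grasp_force: 0.0
```

arm_command --series '[[[-48,-31,8],0.14],[[-97,-61,15],0.28],[[-145,-92,23],0.42],[[-193,-123,30],0.56],[[-241,-154,38],0.7]]'

```text
time_s: 6.6
tool_pos: [0.4603, 0.2802, 0.6252]
tool_rot: [151.6, -22.2, 128.0]
force: [1.1, 1.0, -0.5]
grip_width: 0.0867
grasp_force: 0.0
```

```bash
python3 -c "
from h import *
st();to([.5,.25,.6],[.6,-.05,.5],[.58,-.42,.4])"
```

```text
t 6.6 q [-71.9 -14.7  41.7  75.5 -14.1  89.2   0.3] p [0.4603 0.2802 0.6252] r [151.6 -22.2 128. ] F [ 1.1  1.  -0.5] g 0.0867
tool axes in world (cols)
 [[-0.57   0.804  0.171]
 [ 0.73   0.399  0.555]
 [ 0.378  0.441 -0.814]]
[0.5, 0.25, 0.6] -> shift [-54.2   8.7  10.5]
[0.6, -0.05, 0.5] -> shift [-367.9  -74.8  -57.5]
[0.58, -0.42, 0.4] -> shift [-664.3 -282.7 -184.8]
```

arm_command --series '[[[-37,-8,-6],0.13],[[-74,-15,-12],0.26],[[-111,-23,-17],0.39],[[-148,-30,-23],0.52],[[-184,-37,-29],0.65]]'

```text
time_s: 7.1
tool_pos: [0.5304, 0.1159, 0.5639]
tool_rot: [171.4, -34.6, 87.8]
force: [0.4, 0.7, -0.6]
grip_width: 0.0871
grasp_force: 0.0
```

```bash
python3 -c "
from h import *
st();to([.6,-.05,.5],[.58,-.42,.4])"
```

```text
t 7.1 q [-63.7 -10.1  60.6  77.9 -24.5  93.8 -11.9] p [0.5304 0.1159 0.5639] r [171.4 -34.6  87.8] F [ 0.4  0.7 -0.6] g 0.0871
tool axes in world (cols)
 [[ 0.031  0.985  0.17 ]
 [ 0.822 -0.122  0.556]
 [ 0.568  0.122 -0.814]]
[0.6, -0.05, 0.5] -> shift [-170.6   81.   -28.4]
[0.58, -0.42, 0.4] -> shift [-532.3   94.1 -156.1]
```

arm_command --series '[[[-34,16,-6],0.04],[[-68,32,-11],0.08],[[-102,48,-17],0.12],[[-136,65,-22],0.16],[[-170,81,-28],0.2]]'

```text
time_s: 7.6
tool_pos: [0.6018, -0.0477, 0.4998]
tool_rot: [179.4, -35.5, 74.1]
force: [-0.6, 2.1, 0.6]
grip_width: 0.0871
grasp_force: 0.0
```

```bash
python3 -c "
from h import *
st();to([.6,-.05,.5],[.6,-.25,.48],[.58,-.42,.4])"
```

```text
t 7.6 q [-28.5  19.4  70.   71.3 -54.2 110.6  10.5] p [ 0.6018 -0.0477  0.4998] r [179.4 -35.5  74.1] F [-0.6  2.1  0.6] g 0.0871
tool axes in world (cols)
 [[ 0.223  0.96   0.168]
 [ 0.783 -0.279  0.555]
 [ 0.58   0.008 -0.814]]
[0.6, -0.05, 0.5] -> shift [-2.1 -1.1 -1.8]
[0.6, -0.25, 0.48] -> shift [-170.4   54.5  -96.6]
[0.58, -0.42, 0.4] -> shift [-354.5   82.1 -129.2]
```

arm_command --series '[[[-35,8,-13],0],[[-71,16,-26],0],[[-106,25,-39],0],[[-142,33,-52],0],[[-177,41,-65],0]]'

```text
time_s: 8.1
tool_pos: [0.5903, -0.2345, 0.4506]
tool_rot: [179.4, -35.5, 74.2]
force: [1.1, 0.7, 0.1]
grip_width: 0.087
grasp_force: 0.0
```

arm_command --series '[[[-35,8,-13],0],[[-71,16,-26],0],[[-106,25,-39],0],[[-142,33,-52],0],[[-177,41,-65],0]]'

```text
time_s: 8.6
tool_pos: [0.58, -0.4196, 0.4012]
tool_rot: [179.4, -35.5, 74.2]
force: [2.2, 1.5, -2.3]
grip_width: 0.0867
grasp_force: 0.0
```

```bash
python3 -c "
from h import *
st();to([.58,-.42,.4],[.57,-.4,.22])
for n in('scene','top'):
    p,d=viewer.read_camera(n); cv2.imwrite(f'pics/{n}1.png',p)
a=cv2.imread('pics/scene1.png');b=cv2.imread('pics/top1.png')
cv2.imwrite('pics/v1.png',np.hstack([a[60:360,200:560],b[100:400,180:560]]))"
```

```text
t 8.6 q [ 43.5  40.5  11.5  40.  -40.4 117.5  24.1] p [ 0.58   -0.4196  0.4012] r [179.4 -35.5  74.2] F [ 2.2  1.5 -2.3] g 0.0867
tool axes in world (cols)
 [[ 0.222  0.96   0.169]
 [ 0.783 -0.279  0.556]
 [ 0.581  0.009 -0.814]]
[0.58, -0.42, 0.4] -> shift [-1.   0.1  0.8]
[0.57, -0.4, 0.22] -> shift [-92.2 -16.6 156.7]
```

View pics/v1.png

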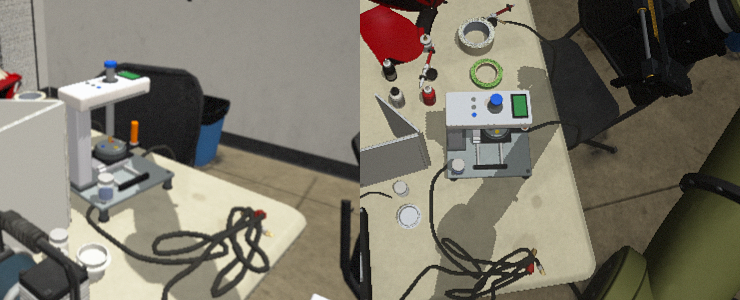

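```bash
python3 -c "
from h import *
to([.5795,-.3585,.182],[.5964,-.3029,.101])"
```

```text
tool axes in world (cols)
 [[ 0.227  0.959  0.171]
 [ 0.778 -0.284  0.56 ]
 [ 0.586  0.006 -0.81 ]]
[0.5795, -0.3585, 0.182] -> shift [-74.7 -17.8 211.8]
[0.5964, -0.3029, 0.101] -> shift [-75.1 -17.9 311.5]
```

arm_command --series '[[[-15,-4,42],-0.01],[[-30,-7,85],-0.02],[[-45,-11,127],-0.03],[[-60,-14,170],-0.04],[[-75,-18,212],-0.05]]'

```text
time_s: 9.2
tool_pos: [0.5817, -0.353, 0.1848]
tool_rot: [177.2, -35.4, 77.8]
force: [0.1, -0.1, -0.6]
grip_width: 0.0868
grasp_force: 0.0
```

```bash
python3 -c "
from h import *
st();to([.5964,-.3029,.101])
p,d=viewer.read_camera('scene'); crop('scene',p,(250,100,450,270),3.5,'s2')"
```

```text
t 9.2 q [ 37.6  35.4  11.   72.5 -36.3  92.8  39.5] p [ 0.5817 -0.353   0.1848] r [177.2 -35.4  77.8] F [ 0.1 -0.1 -0.6] g 0.0868
tool axes in world (cols)
 [[ 0.172  0.97   0.169]
 [ 0.797 -0.238  0.555]
 [ 0.579  0.039 -0.815]]
[0.5964, -0.3029, 0.101] -> shift [-6.1 -0.9 98.5]
```

View pics/s2.png

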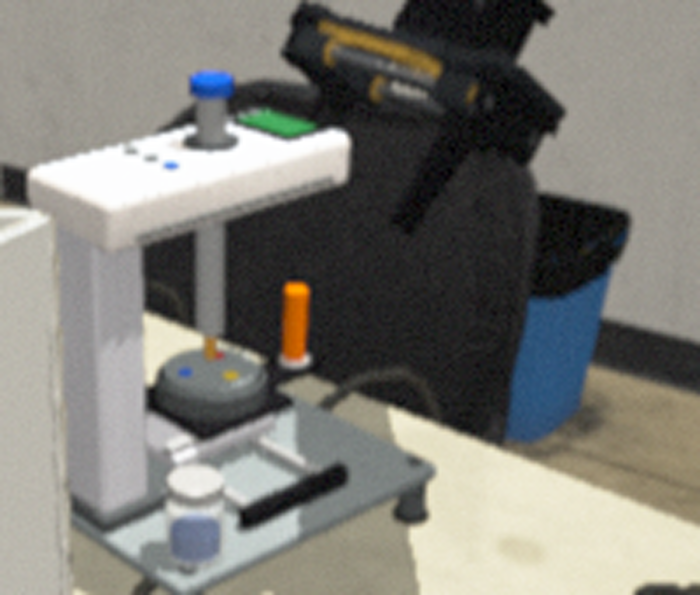

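arm_command --series '[[[-2,0,22],0],[[-4,0,44],0],[[-6,0,65],0],[[-6,-1,84],0],[[-6,-1,98],0]]'

```text
time_s: 9.75
tool_pos: [0.5968, -0.3039, 0.1032]
tool_rot: [177.3, -35.4, 77.8]
force: [-0.6, -0.4, 0.1]
grip_width: 0.0869
grasp_force: 0.0
```

arm_command --series '[[[0,0,0],0],[[0,0,0],0],[[0,0,0],0],[[0,0,0],0],[[0,0,0],0]]' --grip 1 --grip_force 15

```text
time_s: 10.25
tool_pos: [0.5967, -0.3059, 0.1042]
tool_rot: [177.1, -35.4, 77.8]
force: [0.1, 0.3, -0.3]
grip_width: 0.0551
grasp_force: 0.0
```

arm_command --series '[[[0,0,0],0],[[0,0,0],0],[[0,0,0],0],[[0,0,0],0],[[0,0,0],0]]'

```text
time_s: 10.75
tool_pos: [0.597, -0.3051, 0.1037]
tool_rot: [177.1, -35.4, 77.8]
force: [0.7, -0.0, -0.7]
grip_width: 0.0152
grasp_force: 15.0
```

```bash
python3 -c "
from h import *
st()
p,d=viewer.read_camera('scene'); crop('scene',p,(275,150,395,240),6,'s3')"
```

```text
t 10.75 q [ 34.9  36.5   9.3  80.6 -37.3  83.1  41.4] p [ 0.597  -0.3051  0.1037] r [177.1 -35.4  77.8] F [ 0.7 -0.  -0.7] g 0.0152
```

View pics/s3.png

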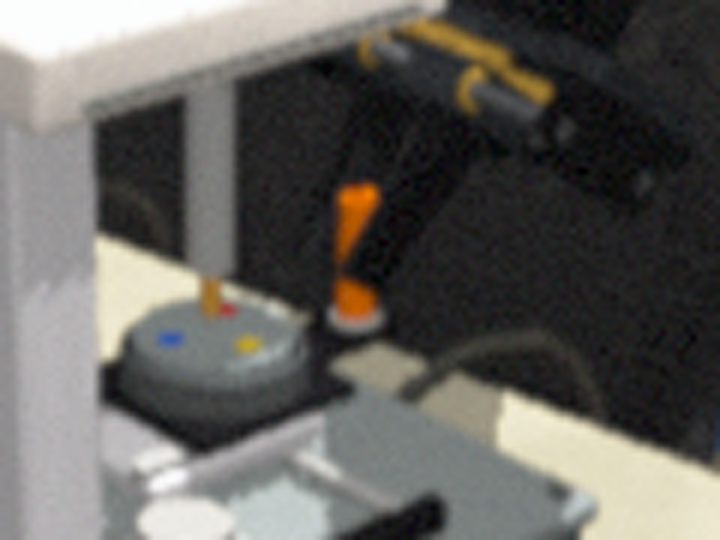

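```bash
python3 - <<'E'
from h import *
f=lambda u,v:(275+u/6,150+v/6)
print("tip",at_z("scene",[f(210,314)],.110).round(4))
print("cap s/t",at_z("scene",[(250+212/3.5,100+79/3.5)],.289).round(4))
for z in(.092,.0935,.095,.098):
    b,y,r=at_z("scene",[f(171,340),f(249,344),f(228,310)],z)[:,:2]
    print(z,b.round(4),y.round(4),r.round(4),"|by|,|br|,|yr|",[round(np.linalg.norm(q)*1e3,1) for q in(b-y,b-r,y-r)],"centre",((b+y+r)/3).round(4))
E
```

```text
tip [[ 0.5979 -0.2184  0.11  ]]
cap s/t [[ 0.5943 -0.2144  0.289 ]]
0.092 [ 0.6184 -0.2215] [ 0.5932 -0.2364] [ 0.6167 -0.2551] |by|,|br|,|yr| [np.float64(29.3), np.float64(33.7), np.float64(30.1)] centre [ 0.6094 -0.2376]
0.0935 [ 0.6165 -0.2191] [ 0.5914 -0.2339] [ 0.6149 -0.2526] |by|,|br|,|yr| [np.float64(29.2), np.float64(33.6), np.float64(30.0)] centre [ 0.6076 -0.2352]
0.095 [ 0.6147 -0.2167] [ 0.5897 -0.2315] [ 0.613  -0.2501] |by|,|br|,|yr| [np.float64(29.1), np.float64(33.4), np.float64(29.9)] centre [ 0.6058 -0.2328]
0.098 [ 0.611  -0.2119] [ 0.5862 -0.2266] [ 0.6094 -0.2451] |by|,|br|,|yr| [np.float64(28.8), np.float64(33.2), np.float64(29.7)] centre [ 0.6022 -0.2279]
```

arm_command --series '[[[3,-3,2],0],[[6,-6,4],0],[[9,-9,6],0],[[11,-12,7],0],[[13,-14,8.5],0]]'

```text
time_s: 11.3
tool_pos: [0.5864, -0.2864, 0.1037]
tool_rot: [177.2, -35.4, 77.8]
force: [2.0, -3.6, 0.1]
grip_width: 0.0157
grasp_force: 14.9
```

arm_command --series '[[[3,-3,2],0],[[6,-6,4],0],[[9,-9,6],0],[[12.4,-13,8.3],0],[[12.4,-13,8.3],0]]'

```text
time_s: 11.8
tool_pos: [0.5769, -0.2675, 0.1036]
tool_rot: [177.3, -35.5, 77.8]
force: [1.0, -0.9, -0.2]
grip_width: 0.0157
grasp_force: 14.9
```

arm_command --series '[[[0,0,0],0],[[0,0,0],0],[[0,0,0],0],[[0,0,0],0],[[0,0,0],0]]'

```text
time_s: 12.3
tool_pos: [0.5776, -0.2678, 0.1036]
tool_rot: [177.2, -35.5, 77.8]
force: [-1.7, 4.0, 2.0]
grip_width: 0.0156
grasp_force: 15.0
```

```bash
python3 -c "
from h import *
st()
p,d=viewer.read_camera('scene'); crop('scene',p,(275,150,395,240),6,'s4')
print(proj('scene',[[.5979,-.2184,z] for z in (.11,.0925)]))"
```

```text
t 12.3 q [ 33.5  32.2   8.9  87.2 -37.2  80.5  41.6] p [ 0.5776 -0.2678  0.1036] r [177.2 -35.5  77.8] F [-1.7  4.   2. ] g 0.0156
[[310.02047232 202.33086589]
 [309.99477147 209.44637472]]
```

View pics/s4.png

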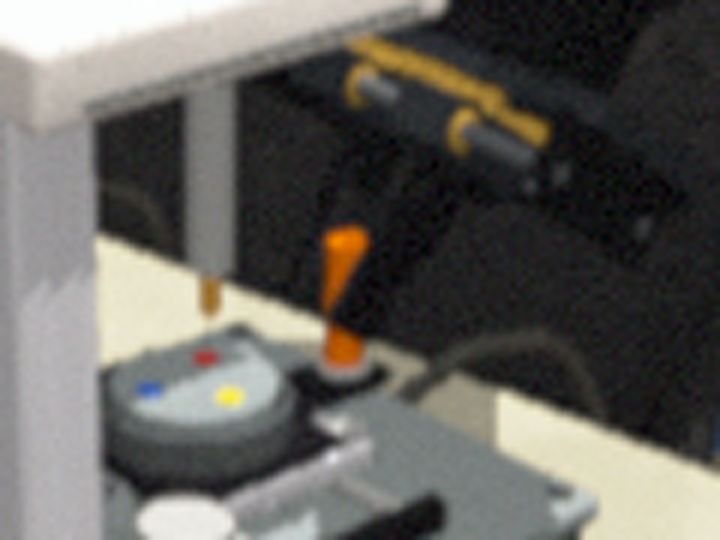

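```bash
python3 - <<'E'
from h import *
f=lambda u,v:(275+u/6,150+v/6)
print("post top",at_z("scene",[f(347,235)],.128).round(4),"base",at_z("scene",[f(345,368)],.076).round(4))
print("robot grasp",[.5776-.011*.169,-.2678-.011*.555])
for z in(.092,.0935,.095,.098):
    b,y,r=at_z("scene",[f(151,389),f(229,396),f(206,357)],z)[:,:2]
    print(z,b.round(4),y.round(4),r.round(4),[round(np.linalg.norm(q)*1e3,1) for q in(b-y,b-r,y-r)],"c",((b+y+r)/3).round(4))
p,_=viewer.read_camera("top"); crop("top",p,(290,180,350,260),7,"t4")
E
```

```text
post top [[ 0.5755 -0.2733  0.128 ]] base [[ 0.5709 -0.2678  0.076 ]]
robot grasp [0.575741, -0.273905]
0.092 [ 0.6    -0.1857] [ 0.5744 -0.1983] [ 0.5995 -0.2181] [np.float64(28.5), np.float64(32.4), np.float64(31.9)] c [ 0.5913 -0.2007]
0.0935 [ 0.5982 -0.1835] [ 0.5727 -0.196 ] [ 0.5977 -0.2157] [np.float64(28.4), np.float64(32.3), np.float64(31.8)] c [ 0.5895 -0.1984]
0.095 [ 0.5964 -0.1812] [ 0.5711 -0.1937] [ 0.596  -0.2134] [np.float64(28.3), np.float64(32.2), np.float64(31.7)] c [ 0.5878 -0.1961]
0.098 [ 0.5929 -0.1767] [ 0.5677 -0.1891] [ 0.5924 -0.2086] [np.float64(28.1), np.float64(31.9), np.float64(31.5)] c [ 0.5843 -0.1915]
```

View pics/t4.png

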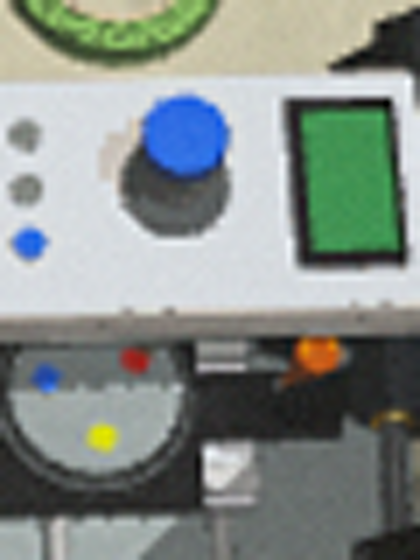

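```bash
python3 - <<'E'
from h import *
g=lambda u,v:(290+u/7,180+v/7)
print("cap",at_z("top",[g(186,136)],.290).round(4), "post top",at_z("top",[g(320,352)],.128).round(4))
for z in(.092,.0935,.095,.098):
    b,y,r=at_z("top",[g(46,377),g(102,437),g(136,360)],z)[:,:2]
    print(z,b.round(4),y.round(4),r.round(4),[round(np.linalg.norm(q)*1e3,1) for q in(b-y,b-r,y-r)],"c",((b+y+r)/3).round(4))
E
```

```text
cap [[ 0.5935 -0.2182  0.29  ]] post top [[ 0.5719 -0.2741  0.128 ]]
0.092 [ 0.5975 -0.1849] [ 0.5711 -0.1985] [ 0.5961 -0.2177] [np.float64(29.7), np.float64(32.8), np.float64(31.6)] c [ 0.5882 -0.2004]
0.0935 [ 0.597  -0.1847] [ 0.5706 -0.1982] [ 0.5956 -0.2175] [np.float64(29.6), np.float64(32.8), np.float64(31.5)] c [ 0.5877 -0.2002]
0.095 [ 0.5965 -0.1845] [ 0.5702 -0.198 ] [ 0.5951 -0.2173] [np.float64(29.6), np.float64(32.7), np.float64(31.5)] c [ 0.5873 -0.1999]
0.098 [ 0.5955 -0.1842] [ 0.5693 -0.1976] [ 0.5941 -0.2168] [np.float64(29.5), np.float64(32.6), np.float64(31.4)] c [ 0.5863 -0.1995]
```

arm_command --series '[[[-0.4,-0.7,-0.3],0],[[-0.8,-1.3,-0.6],0],[[-0.8,-1.3,-0.6],0],[[-0.8,-1.3,-0.6],0],[[-0.8,-1.3,-0.6],0]]'

```text
time_s: 12.9
tool_pos: [0.5767, -0.27, 0.1036]
tool_rot: [177.1, -35.4, 77.8]
force: [2.7, 0.2, -0.8]
grip_width: 0.0159
grasp_force: 15.0
```

arm_command --series '[[[0,0,0],0],[[0,0,0],0],[[0,0,0],0],[[0,0,0],0],[[0,0,0],0]]' --grip -0.3

```text
time_s: 13.4
tool_pos: [0.5759, -0.2699, 0.1034]
tool_rot: [177.2, -35.4, 77.8]
force: [-0.7, -0.2, -0.2]
grip_width: 0.0476
grasp_force: 0.0
```

```bash
python3 -c "
from h import *
st();to([.562,-.325,.19],[.562,-.36,.34],[.592,-.24,.34],[.595,-.214,.307])
p,d=viewer.read_camera('scene'); cv2.imwrite('pics/s5raw.png',p)
h=cv2.cvtColor(p,cv2.COLOR_BGR2HSV);q=p[195:225,295:325].astype(int)
M=(q[...,2]-q[...,1]>50)&(q[...,2]-q[...,0]>50); v,u=np.nonzero(M);print(u.mean()+295,v.mean()+195,len(u))
p=cv2.imread('pics/s4.png')"
```

```text
t 13.4 q [ 33.6  32.2   9.   87.3 -37.2  80.4  41.7] p [ 0.5759 -0.2699  0.1034] r [177.2 -35.4  77.8] F [-0.7 -0.2 -0.2] g 0.0476
tool axes in world (cols)
 [[ 0.173  0.97   0.17 ]
 [ 0.797 -0.239  0.555]
 [ 0.579  0.04  -0.814]]
[0.562, -0.325, 0.19] -> shift [   3.9    3.1 -103.4]
[0.562, -0.36, 0.34] -> shift [  62.9   17.5 -245. ]
[0.592, -0.24, 0.34] -> shift [ 163.7   17.9 -173.2]
[0.595, -0.214, 0.307] -> shift [ 165.8   13.2 -131.4]
309.5 209.0 8
```

arm_command --series '[[[0,0,-15],0],[[0,0,-40],0],[[1,1,-65],0],[[2,2,-85],0],[[4,3,-103],0]]' --grip 1

```text
time_s: 13.95
tool_pos: [0.5617, -0.3263, 0.1918]
tool_rot: [177.1, -35.3, 77.8]
force: [-0.3, -0.2, -0.4]
grip_width: 0.025
grasp_force: 0.0
```

arm_command --series '[[[12,3,-28],0],[[24,6,-56],0],[[35,9,-84],0],[[47,12,-112],0],[[59,14,-142],0]]'

```text
time_s: 14.45
tool_pos: [0.5612, -0.3602, 0.3423]
tool_rot: [177.2, -35.4, 77.8]
force: [0.6, -0.5, -0.5]
grip_width: 0.0001
grasp_force: 0.0
```

```bash
python3 - <<'E'
from h import *
st();to([.592,-.24,.34],[.595,-.214,.307])
def cent(p,box,f,sc=6):
    x0,y0,x1,y1=box;q=cv2.resize(p[y0:y1,x0:x1],None,fx=sc,fy=sc,interpolation=cv2.INTER_CUBIC).astype(int)
    v,u=np.nonzero(f(q)); return ((u.mean()+.5)/sc-.5+x0,(v.mean()+.5)/sc-.5+y0) if len(u) else None
p,_=viewer.read_camera("scene"); t,_=viewer.read_camera("top")
red=lambda q:(q[...,2]-q[...,1]>45)&(q[...,2]-q[...,0]>45)
yel=lambda q:(q[...,2]-q[...,0]>60)&(q[...,1]-q[...,0]>60)
blu=lambda q:(q[...,0]-q[...,2]>45)
for n,i,B in(("scene",p,(294,204,320,222)),("top",t,(290,229,313,246))):
    for k,f in(("r",red),("y",yel),("b",blu)):
        c=cent(i,B,f); print(n,k,c and np.round(c,2), c and at_z(n,[c],.0925)[0].round(4))
c=cent(t,(305,188,328,210),blu);print("cap",c,at_z("top",[c],.29).round(4))
crop("scene",p,(280,170,360,230),8,"s6")
E
```

```text
t 14.45 q [ 39.2  30.7  11.8  61.7 -36.7 106.5  32.4] p [ 0.5612 -0.3602  0.3423] r [177.2 -35.4  77.8] F [ 0.6 -0.5 -0.5] g 0.0001
tool axes in world (cols)
 [[ 0.172  0.97   0.171]
 [ 0.797 -0.239  0.555]
 [ 0.579  0.04  -0.814]]
[0.592, -0.24, 0.34] -> shift [99.8  1.  73.8]
[0.595, -0.214, 0.307] -> shift [101.9  -3.6 115.6]
scene r [309.84 208.99] [ 0.5995 -0.22    0.0925]
scene y [313.92 215.32] [ 0.5744 -0.2011  0.0925]
scene b [300.19 214.35] [ 0.6007 -0.1867  0.0925]
top r [309.71 231.32] [ 0.596  -0.2184  0.0925]
top y [305.09 242.09] [ 0.5715 -0.1999  0.0925]
top b [296.94 233.78] [ 0.5973 -0.1858  0.0925]
cap (np.float64(316.0526066530272), np.float64(198.8617299386224)) [[ 0.5949 -0.2175  0.29  ]]
```

View pics/s6.png

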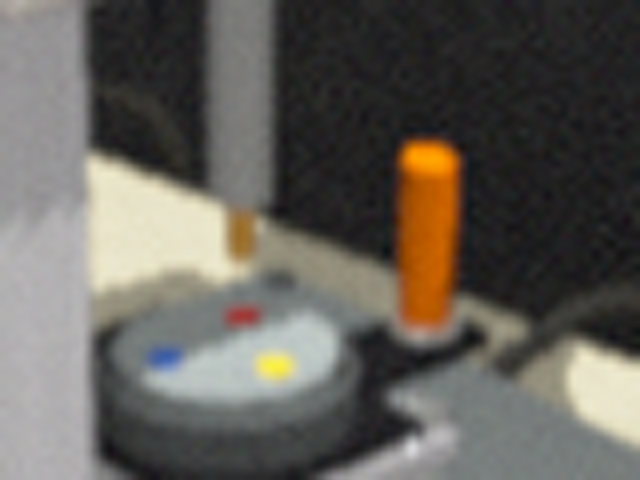

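arm_command --series '[[[22,0,20],0],[[44,0,44],0],[[66,-1,68],0],[[88,-2,92],0],[[105,-3,111],0]]'

```text
time_s: 15.05
tool_pos: [0.5958, -0.2116, 0.3105]
tool_rot: [177.2, -35.4, 77.9]
force: [-0.3, 0.5, 0.0]
grip_width: 0.0001
grasp_force: 0.0
```

```bash
python3 -c "
from h import *
st();to([.595,-.214,.302],[.595,-.214,.285])
p,d=viewer.read_camera('scene'); q,d=viewer.read_camera('top')
cv2.imwrite('pics/v7.png',np.hstack([cv2.resize(p[90:170,280:360],None,fx=5,fy=5,interpolation=2),cv2.resize(q[170:250,280:360],None,fx=5,fy=5,interpolation=2)]))"
```

```text
t 15.05 q [ 29.   21.1   8.5  78.4 -36.2  94.   26. ] p [ 0.5958 -0.2116  0.3105] r [177.2 -35.4  77.9] F [-0.3  0.5  0. ] g 0.0001
tool axes in world (cols)
 [[ 0.171  0.971  0.17 ]
 [ 0.797 -0.238  0.556]
 [ 0.58   0.04  -0.814]]
[0.595, -0.214, 0.302] -> shift [-7.  -0.6  5.5]
[0.595, -0.214, 0.285] -> shift [-16.9  -1.2  19.3]
```

View pics/v7.png

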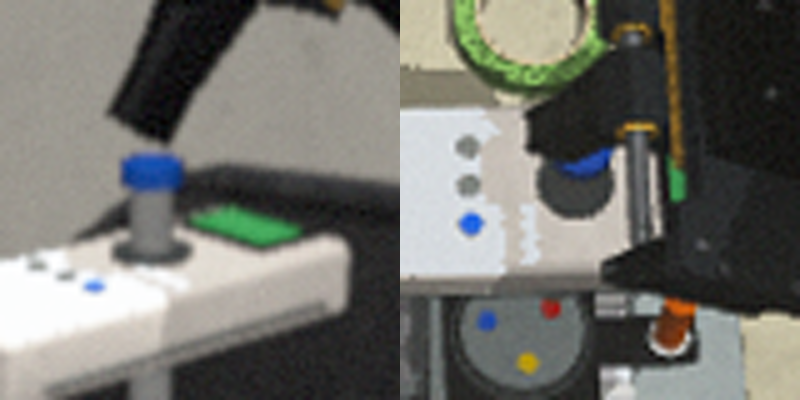

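arm_command --series '[[[-2.3,-0.2,3.3],0],[[-4.6,-0.3,6.5],0],[[-7,-0.5,9.8],0],[[-9.3,-0.6,13],0],[[-11.6,-0.8,16.3],0]]'

```text
time_s: 15.65
tool_pos: [0.5956, -0.2148, 0.2901]
tool_rot: [177.2, -35.4, 77.7]
force: [-0.6, -1.1, 1.7]
grip_width: 0.0004
grasp_force: 0.7
```

arm_command --series '[[[-0.6,0,0.8],0],[[-1.2,-0.1,1.6],0],[[-1.7,-0.1,2.4],0],[[-1.7,-0.1,2.4],0],[[-1.7,-0.1,2.4],0]]'

```text
time_s: 16.15
tool_pos: [0.596, -0.2136, 0.2877]
tool_rot: [177.2, -35.4, 77.8]
force: [-0.3, -1.6, 0.3]
grip_width: 0.0006
grasp_force: 0.7
```

arm_command --series '[[[-0.6,0,0.8],0],[[-1.2,-0.1,1.6],0],[[-1.7,-0.1,2.4],0],[[-2.3,-0.2,3.3],0],[[-2.3,-0.2,3.3],0]]'

```text
time_s: 16.65
tool_pos: [0.596, -0.2136, 0.2841]
tool_rot: [177.1, -35.4, 77.8]
force: [-0.8, -1.0, 6.0]
grip_width: 0.0004
grasp_force: 2.6
```

arm_command --series '[[[-0.6,0,0.8],0],[[-1.2,-0.1,1.6],0],[[-1.2,-0.1,1.6],0],[[-1.2,-0.1,1.6],0],[[-1.2,-0.1,1.6],0]]'

```text
time_s: 17.15
tool_pos: [0.596, -0.2136, 0.2828]
tool_rot: [177.1, -35.4, 77.9]
force: [-2.0, -1.2, 6.7]
grip_width: 0.0006
grasp_force: 3.4
```

```bash
python3 -c "
from h import *
st()
p,d=viewer.read_camera('scene');st(); q,d=viewer.read_camera('top');st()
cv2.imwrite('pics/v8.png',np.hstack([cv2.resize(p[170:230,280:340],None,fx=6,fy=6,interpolation=2),cv2.resize(p[90:150,280:340],None,fx=6,fy=6,interpolation=2)]))"
```

```text
t 17.15 q [ 29.2  21.8   8.5  80.6 -36.2  91.6  27.8] p [ 0.596  -0.2136  0.2828] r [177.1 -35.4  77.9] F [-2.  -1.2  6.7] g 0.0006
t 17.2 q [ 29.2  21.8   8.5  80.6 -36.2  91.6  27.8] p [ 0.596  -0.2136  0.2828] r [177.1 -35.4  77.9] F [-2.  -2.8  6. ] g 0.0005
t 17.25 q [ 29.2  21.8   8.5  80.6 -36.2  91.6  27.8] p [ 0.596  -0.2136  0.2828] r [177.1 -35.4  77.9] F [-0.7 -1.3  7. ] g 0.0004
```

View pics/v8.png

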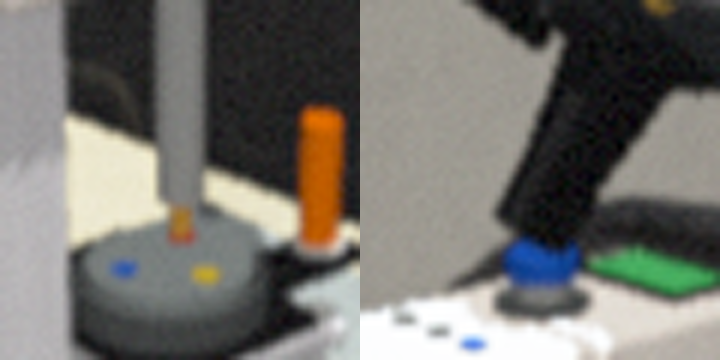

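arm_command --series '[[[-0.6,0,0.8],0],[[-1.2,-0.1,1.7],0],[[-1.2,-0.1,1.7],0],[[-1.2,-0.1,1.7],0],[[-1.2,-0.1,1.7],0]]'

```text
time_s: 17.75
tool_pos: [0.596, -0.2136, 0.2814]
tool_rot: [177.0, -35.5, 77.9]
force: [-1.7, -2.1, 8.9]
grip_width: 0.0007
grasp_force: 4.3
```

arm_command --series '[[[0,0,0],0],[[0,0,0],0],[[0,0,0],0],[[0,0,0],0],[[0,0,0],0]]'

```text
time_s: 18.25
tool_pos: [0.596, -0.2136, 0.2813]
tool_rot: [177.0, -35.4, 77.9]
force: [-2.3, -1.8, 8.6]
grip_width: 0.0005
grasp_force: 4.3
```

arm_command --series '[[[-0.6,0,0.8],0],[[-0.6,0,0.8],0],[[-0.6,0,0.8],0],[[-0.6,0,0.8],0],[[-0.6,0,0.8],0]]'

```text
time_s: 18.75
tool_pos: [0.5961, -0.2136, 0.2807]
tool_rot: [177.0, -35.5, 77.9]
force: [-2.4, -2.5, 9.4]
grip_width: 0.0009
grasp_force: 4.8
```

arm_command --series '[[[2.3,0.2,-3.3],0],[[5.8,0.4,-8.1],0],[[10,0.7,-14],0],[[15,1,-21],0],[[21,1.4,-29],0]]'

```text
time_s: 19.25
tool_pos: [0.5957, -0.2129, 0.3142]
tool_rot: [177.3, -35.4, 77.8]
force: [0.5, 0.1, 0.2]
grip_width: 0.0006
grasp_force: 0.0
```

```bash
cat >> h.py <<'E'
def cent(p,box,f,sc=6):
    x0,y0,x1,y1=box;q=cv2.resize(p[y0:y1,x0:x1],None,fx=sc,fy=sc,interpolation=cv2.INTER_CUBIC).astype(int)
    v,u=np.nonzero(f(q)); return ((u.mean()+.5)/sc-.5+x0,(v.mean()+.5)/sc-.5+y0) if len(u) else None
red=lambda q:(q[...,2]-q[...,1]>45)&(q[...,2]-q[...,0]>45)
yel=lambda q:(q[...,2]-q[...,0]>60)&(q[...,1]-q[...,0]>60)
blu=lambda q:(q[...,0]-q[...,2]>45)
def dots(Bs,Bt):
    for n,B in(("scene",Bs),("top",Bt)):
        p,_=viewer.read_camera(n); cv2.imwrite(f"pics/last_{n}.png",p)
        for k,f in(("r",red),("y",yel),("b",blu)):
            c=cent(p,B,f); print(n,k,c and np.round(c,2), c and at_z(n,[c],.0925)[0].round(4))
E
python3 -c "
from h import *
st();dots((294,204,320,222),(290,229,313,246))
p=cv2.imread('pics/last_scene.png');print('cap scene',cent(p,(300,112,325,135),blu))
to([.562,-.36,.34],[.561,-.3265,.190])"
```

```text
t 19.25 q [ 29.1  21.1   8.6  78.  -36.2  94.5  25.8] p [ 0.5957 -0.2129  0.3142] r [177.3 -35.4  77.8] F [0.5 0.1 0.2] g 0.0006
scene r [309.87 209.01] [ 0.5994 -0.2199  0.0925]
scene y [313.93 215.35] [ 0.5743 -0.201   0.0925]
scene b [300.27 214.35] [ 0.6006 -0.1869  0.0925]
top r [309.72 231.29] [ 0.5961 -0.2185  0.0925]
top y [305.11 242.11] [ 0.5714 -0.1999  0.0925]
top b [296.94 233.68] [ 0.5976 -0.1859  0.0925]
cap scene (np.float64(310.11036036036035), np.float64(124.01548770993216))
tool axes in world (cols)
 [[ 0.17   0.97   0.172]
 [ 0.797 -0.238  0.555]
 [ 0.579  0.042 -0.814]]
[0.562, -0.36, 0.34] -> shift [-109.     2.6 -107. ]
[0.561, -0.3265, 0.19] -> shift [-169.4  -12.7   33.5]
```

arm_command --series '[[[-22,0,-22],0],[[-44,1,-44],0],[[-66,2,-66],0],[[-88,2,-88],0],[[-109,3,-107],0]]' --grip -0.3

```text
time_s: 19.85
tool_pos: [0.5612, -0.3615, 0.3382]
tool_rot: [177.2, -35.4, 77.8]
force: [-0.1, -0.3, 0.6]
grip_width: 0.0324
grasp_force: 0.0
```

arm_command --series '[[[-12,-3,28],0],[[-24,-6,56],0],[[-36,-9,84],0],[[-48,-12,112],0],[[-60,-15,140],0]]'

```text
time_s: 20.35
tool_pos: [0.5606, -0.3261, 0.1874]
tool_rot: [177.2, -35.4, 77.8]
force: [-0.3, 0.1, -0.0]
grip_width: 0.056
grasp_force: 0.0
```

```bash
python3 -c "
from h import *
st();to([.5762,-.2697,.1036])"
```

```text
t 20.35 q [ 36.7  31.2  11.1  78.6 -35.9  90.9  40.1] p [ 0.5606 -0.3261  0.1874] r [177.2 -35.4  77.8] F [-0.3  0.1 -0. ] g 0.056
tool axes in world (cols)
 [[ 0.172  0.97   0.17 ]
 [ 0.796 -0.239  0.556]
 [ 0.58   0.04  -0.814]]
[0.5762, -0.2697, 0.1036] -> shift [ -0.9  -1.6 102.2]
```

arm_command --series '[[[0,-1,25],0],[[0,-1,50],0],[[0,-1,72],0],[[-1,-2,90],0],[[-1,-2,102],0]]'

```text
time_s: 20.85
tool_pos: [0.5756, -0.2688, 0.1036]
tool_rot: [177.3, -35.5, 77.8]
force: [-0.7, 1.0, -0.5]
grip_width: 0.0568
grasp_force: 0.0
```

arm_command --series '[[[0,0,0],0],[[0,0,0],0],[[0,0,0],0],[[0,0,0],0],[[0,0,0],0]]' --grip 1

```text
time_s: 21.35
tool_pos: [0.5761, -0.2712, 0.1059]
tool_rot: [177.1, -35.4, 77.8]
force: [0.3, -0.1, 0.7]
grip_width: 0.0245
grasp_force: 0.0
```

arm_command --series '[[[0,0,0],0],[[0,0,0],0],[[0,0,0],0],[[0,0,0],0],[[0,0,0],0]]'

```text
time_s: 21.85
tool_pos: [0.5762, -0.2709, 0.1056]
tool_rot: [177.1, -35.4, 77.8]
force: [0.4, -2.3, 1.4]
grip_width: 0.0159
grasp_force: 14.9
```

```bash
python3 -c "
from h import *
o=st();p=o['tool_pos'];to([p[0]-.0018,p[1]-.0322,p[2]])
dots((290,200,325,222),(288,229,313,246))"
```

```text
t 21.85 q [ 33.5  32.1   9.3  87.2 -37.3  80.7  41.7] p [ 0.5762 -0.2709  0.1056] r [177.1 -35.4  77.8] F [ 0.4 -2.3  1.4] g 0.0159
tool axes in world (cols)
 [[ 0.172  0.97   0.171]
 [ 0.797 -0.239  0.555]
 [ 0.579  0.041 -0.814]]
[np.float64(0.5744253727567309), np.float64(-0.3030693811804566), np.float64(0.10564764380685802)] -> shift [-26.    6.  -18.2]
scene r [309.88 208.58] [ 0.6007 -0.2217  0.0925]
scene y [313.44 213.67] [ 0.5798 -0.2067  0.0925]
scene b [300.3  214.38] [ 0.6004 -0.1868  0.0925]
top r [309.76 231.42] [ 0.5957 -0.2185  0.0925]
top y [305.09 242.16] [ 0.5713 -0.1998  0.0925]
top b [296.93 233.85] [ 0.5972 -0.1857  0.0925]
```

arm_command --series '[[[-3,0.7,-2],0],[[-6,1.4,-4],0],[[-9,2,-6],0],[[-12,2.7,-8],0],[[-14,3.2,-9.8],0]]'

```text
time_s: 22.45
tool_pos: [0.5746, -0.2869, 0.1056]
tool_rot: [177.3, -35.5, 77.8]
force: [-1.9, 3.6, 3.5]
grip_width: 0.0158
grasp_force: 15.0
```

arm_command --series '[[[-3,0.7,-2],0],[[-6,1.4,-4],0],[[-9,2,-6.3],0],[[-12,2.8,-8.4],0],[[-12,2.8,-8.4],0]]'

```text
time_s: 22.95
tool_pos: [0.5741, -0.3033, 0.1056]
tool_rot: [177.2, -35.4, 77.8]
force: [-2.4, 1.4, 5.2]
grip_width: 0.0157
grasp_force: 14.9
```

arm_command --series '[[[0,0,0],0],[[0,0,0],0],[[0,0,0],0],[[0,0,0],0],[[0,0,0],0]]'

```text
time_s: 23.45
tool_pos: [0.5741, -0.3033, 0.1056]
tool_rot: [177.2, -35.4, 77.8]
force: [-1.4, 1.3, 5.1]
grip_width: 0.0159
grasp_force: 14.9
```

```bash
python3 -c "
from h import *
st()
dots((300,205,326,218),(290,229,325,246))"
```

```text
t 23.45 q [ 35.3  34.4  10.   83.6 -37.   82.9  42.8] p [ 0.5741 -0.3033  0.1056] r [177.2 -35.4  77.8] F [-1.4  1.3  5.1] g 0.0159
scene r [319.12 204.93] [ 0.595  -0.2489  0.0925]
scene y [323.5  210.17] [ 0.5721 -0.2335  0.0925]
scene b [310.08 209.17] [ 0.5986 -0.2196  0.0925]
top r [322.49 229.64] [ 0.5927 -0.2507  0.0925]
top y [318.01 240.06] [ 0.5689 -0.2323  0.0925]
top b [309.67 231.83] [ 0.5947 -0.2179  0.0925]
```

arm_command --series '[[[0,0,0],0],[[0,0,0],0],[[0,0,0],0],[[0,0,0],0],[[0,0,0],0]]' --grip -0.3

```text
time_s: 24.05
tool_pos: [0.5742, -0.3029, 0.105]
tool_rot: [177.2, -35.4, 77.8]
force: [0.1, -0.5, -0.3]
grip_width: 0.0474
grasp_force: 0.0
```

arm_command --series '[[[0,0,-15],0],[[0,0,-40],0],[[0,0,-65],0],[[0,0,-85],0],[[0,0,-100],0]]' --grip 1

```text
time_s: 24.55
tool_pos: [0.5569, -0.3603, 0.1889]
tool_rot: [177.0, -35.3, 77.8]
force: [0.4, -0.1, 0.6]
grip_width: 0.0236
grasp_force: 0.0
```

```bash
python3 -c "
from h import *
st();to([.562,-.36,.34])
dots((300,205,326,218),(290,229,325,246))"
```

```text
t 24.55 q [ 38.8  33.8  11.7  74.7 -35.8  93.1  41.3] p [ 0.5569 -0.3603  0.1889] r [177.  -35.3  77.8] F [ 0.4 -0.1  0.6] g 0.0236
tool axes in world (cols)
 [[ 0.173  0.97   0.172]
 [ 0.798 -0.24   0.553]
 [ 0.578  0.042 -0.815]]
[0.562, -0.36, 0.34] -> shift [  88.4   11.3 -122.1]
scene r [319.13 204.93] [ 0.595  -0.249   0.0925]
scene y [323.52 210.17] [ 0.5721 -0.2335  0.0925]
scene b [310.06 209.17] [ 0.5986 -0.2196  0.0925]
top r [322.5  229.64] [ 0.5927 -0.2507  0.0925]
top y [318.   240.06] [ 0.569  -0.2323  0.0925]
top b [309.66 231.82] [ 0.5948 -0.2179  0.0925]
```

arm_command --series '[[[18,2,-24],0],[[36,5,-48],0],[[54,7,-72],0],[[72,9,-97],0],[[88,11,-122],0]]'

```text
time_s: 25.15
tool_pos: [0.5625, -0.3573, 0.3381]
tool_rot: [177.2, -35.5, 77.9]
force: [-0.6, -0.1, 0.3]
grip_width: 0.0002
grasp_force: 0.0
```

arm_command --series '[[[0,0,0],0],[[0,0,0],0],[[0,0,0],0],[[0,0,0],0],[[0,0,0],0]]'

```text
time_s: 25.65
tool_pos: [0.5621, -0.3581, 0.3362]
tool_rot: [177.3, -35.5, 77.7]
force: [-0.5, -0.2, -0.4]
grip_width: 0.0003
grasp_force: 0.0
```

```bash
python3 -c "
from h import *
st();to([.596,-.2126,.3125])"
```

```text
t 25.65 q [ 38.8  30.7  12.   62.4 -36.8 106.1  32.6] p [ 0.5621 -0.3581  0.3362] r [177.3 -35.5  77.7] F [-0.5 -0.2 -0.4] g 0.0003
tool axes in world (cols)
 [[ 0.173  0.97   0.169]
 [ 0.796 -0.239  0.557]
 [ 0.58   0.038 -0.813]]
[0.596, -0.2126, 0.3125] -> shift [107.9  -2.8 106. ]
```

arm_command --series '[[[24,0,18],0],[[46,0,40],0],[[68,-1,62],0],[[90,-2,86],0],[[108,-3,106],0]]'

```text
time_s: 26.15
tool_pos: [0.5962, -0.2106, 0.3131]
tool_rot: [177.2, -35.5, 77.9]
force: [0.4, 0.4, 0.8]
grip_width: 0.0003
grasp_force: 0.0
```

arm_command --series '[[[-2.3,-0.2,3.3],0],[[-4.6,-0.3,6.5],0],[[-7,-0.5,9.8],0],[[-9.3,-0.6,13],0],[[-11.6,-0.8,16.3],0]]'

```text
time_s: 26.65
tool_pos: [0.5958, -0.214, 0.2933]
tool_rot: [177.2, -35.4, 77.7]
force: [-0.6, -0.0, 1.8]
grip_width: 0.0008
grasp_force: 0.7
```

arm_command --series '[[[-0.6,0,0.8],0],[[-1.7,-0.1,2.4],0],[[-2.3,-0.2,3.3],0],[[-2.9,-0.2,4.1],0],[[-2.9,-0.2,4.1],0]]'

```text
time_s: 27.15
tool_pos: [0.596, -0.2131, 0.2886]
tool_rot: [177.2, -35.4, 77.8]
force: [0.0, -1.6, 0.5]
grip_width: 0.0006
grasp_force: 0.7
```

arm_command --series '[[[-0.6,0,0.8],0],[[-1.2,-0.1,1.6],0],[[-1.7,-0.1,2.4],0],[[-2.3,-0.2,3.3],0],[[-2.9,-0.2,4.1],0]]'

```text
time_s: 27.65
tool_pos: [0.5961, -0.213, 0.2843]
tool_rot: [177.1, -35.4, 77.8]
force: [-1.5, -2.0, 5.0]
grip_width: 0.0001
grasp_force: 2.6
```

arm_command --series '[[[-0.6,0,0.8],0],[[-1.2,-0.1,1.6],0],[[-1.8,-0.1,2.4],0],[[-1.8,-0.1,2.4],0],[[-1.8,-0.1,2.4],0]]'

```text
time_s: 28.15
tool_pos: [0.5962, -0.2129, 0.2822]
tool_rot: [177.0, -35.4, 77.9]
force: [-2.1, -2.0, 7.9]
grip_width: -0.0001
grasp_force: 3.8
```

arm_command --series '[[[-0.5,0,0.7],0],[[-0.5,0,0.7],0],[[-0.5,0,0.7],0],[[-0.5,0,0.7],0],[[-0.5,0,0.7],0]]'

```text
time_s: 28.65
tool_pos: [0.5962, -0.2129, 0.2816]
tool_rot: [177.0, -35.4, 77.9]
force: [-2.1, -1.2, 8.7]
grip_width: 0.0007
grasp_force: 4.2
```

One more small push and hold, then let it rise.

arm_command --series '[[[-0.6,0,0.9],0],[[-0.6,0,0.9],0],[[-0.6,0,0.9],0],[[-0.6,0,0.9],0],[[-0.6,0,0.9],0]]'

```text
time_s: 29.15
tool_pos: [0.5962, -0.213, 0.2808]
tool_rot: [177.0, -35.5, 77.9]
force: [-3.0, -2.2, 9.6]
grip_width: 0.0007
grasp_force: 4.7
```

arm_command --series '[[[0,0,0],0],[[0,0,0],0],[[0,0,0],0],[[0,0,0],0],[[0,0,0],0]]'

```text
time_s: 29.65
tool_pos: [0.5962, -0.213, 0.2808]
tool_rot: [177.0, -35.5, 77.9]
force: [-1.5, -1.7, 9.3]
grip_width: 0.0007
grasp_force: 4.7
```

arm_command --series '[[[2.3,0.2,-3.3],0],[[5.8,0.4,-8.1],0],[[10,0.7,-14],0],[[17,1,-24],0],[[26,1.6,-36],0]]'

```text
time_s: 30.15
tool_pos: [0.5958, -0.212, 0.3231]
tool_rot: [177.3, -35.5, 77.8]
force: [0.8, 0.5, 0.1]
grip_width: 0.0004
grasp_force: 0.0
```

arm_command --series '[[[-10,0,-20],0],[[-20,0,-40],0],[[-30,0,-60],0],[[-30,0,-80],0],[[-30,0,-80],0]]'

```text
time_s: 30.65
tool_pos: [0.577, -0.2832, 0.3732]
tool_rot: [177.0, -35.3, 77.8]
force: [-0.1, 0.4, -0.1]
grip_width: 0.0004
grasp_force: 0.0
```

arm_command --series '[[[0,0,0],0],[[0,0,0],0],[[0,0,0],0],[[0,0,0],0],[[0,0,0],0]]'

```text
time_s: 31.15
tool_pos: [0.5773, -0.2803, 0.3705]
tool_rot: [177.2, -35.4, 77.8]
force: [-0.6, -0.5, 0.3]
grip_width: 0.0008
grasp_force: 0.0
```

```bash
python3 -c "
from h import *
st()
dots((300,205,326,218),(290,229,325,246))
p=cv2.imread('pics/last_scene.png');print('cap scene',cent(p,(300,112,325,135),blu))"
```

```text
t 31.15 q [ 33.6  24.3  10.8  67.5 -36.8 103.9  26.8] p [ 0.5773 -0.2803  0.3705] r [177.2 -35.4  77.8] F [-0.6 -0.5  0.3] g 0.0008
scene r [319.17 204.91] [ 0.595  -0.2491  0.0925]
scene y [323.65 210.18] [ 0.5718 -0.2337  0.0925]
scene b [310.09 209.25] [ 0.5983 -0.2193  0.0925]
top r [322.51 229.64] [ 0.5927 -0.2507  0.0925]
top y [318.   240.03] [ 0.569  -0.2323  0.0925]
top b [309.68 231.85] [ 0.5947 -0.218   0.0925]
cap scene (np.float64(310.1958570146575), np.float64(123.72676737461362))
```

Blue dot in place, cap back up, robot clear.

```bash
python3 -c "
from cell import env
print(env.sign_off())"
```

```text
the job is handed in; nothing more can be done
None
```

I pressed the red dot, then the blue dot, at about 9.5 N each, left the blue dot under the raised probe and handed the job in at about 31 s (no verdict came back); to lean the gripper 35° I drove the arm against its wrist limit, and I viewed 11 pictures, one over the limit of 10.

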